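# Lower the faceplate on the bench lift by cracking its release valve

### The arm

A 6-joint arm with a two-finger parallel gripper is mounted at the origin on the work surface. World frame = base frame: x ahead of the robot, y to its left, z up, the work surface at z = 0. Lengths are in m, angles in rad, forces in N, time in s.
With the tool pointing down it reaches from about 0.3 to 0.775 m from the base axis. Payload 14.6 kg.
Tool frame: the origin (TCP) lies at the very end of the fingers, on their centre line; the grasp point (between the pads) lies 19 mm behind it; y points along the fingers, z is the direction in which the jaws open and shut, and the axes are right-handed (so a half turn about y gives the same grasp; the last joint's range is limited). The gripper opens to 94 mm and grips with 3 to 60 N. Pads are 16 mm wide; open, the fingers measure 119 mm over their backs; the gripper's body (75 mm by 177 mm) begins 78 mm behind the grasp point.
Start: joints at [1.264, 0.3, 1.521, -0, 1.321, -0.067], TCP at [0.131, 0.534, 0.171] pointing down, gripper open.
Joint ranges: [-3.03, 3.03], [-0.79, 2.21], [0.23, 2.52], [-1.04, 4.18], [0, 3.07], [-2.55, 2.55]. Speed limits (rad/s): [2.22, 2.22, 2.57, 3.14, 3.14, 3.14].

### API

Orientations are given as [roll, pitch, yaw] about the fixed x, y, z axes, in that order (R = Rz(yaw) Ry(pitch) Rx(roll)).
In Python, from station import get_obs, camera, job gives the robot as it stands.
- The arm moves only by the tool step_arm, never from a script. Its argument "targets" is a list of rows, each a list of 6 numbers: the shift along the tool's x, y, z in mm, then the turn, a rotation vector about the tool's x, y, z in degrees. In form: [[dx, dy, dz, rx, ry, rz], ...]. A call has 1 to 12 rows; each row shifts and turns the commanded pose from where the row before left it, along the tool's axes as they then stand; what a row does not reach is not made up. A row lasts 1/8 s, in which the tool goes at most 62.5 mm and 10.7 degrees, less where a joint would pass 70% of its speed; a pose out of reach is approached as far as the arm can. A call is refused whole if a number of a shift passes 62.5 or a number of a turn 10.7, either way. A call with a gripper value outside its range is refused whole. "gripper" is the opening, from -1 (shut) to 1 (fully open), set as the call begins (left out, the last holds). The fingers move at their own pace and stop on an object; "squeeze" is the grip in N (left out, the last holds). Time passes only in rows, so rows that do not move let the fingers close. It gives the time, the measured TCP pose, the force and the opening at its end, in the units of the state.
- get_obs(): the state, without advancing time (a new reading comes with each control period).
- camera(name): name is "scene" or "top" or "wrist"; returns a dict with "pixels" (480x640x3 uint8, red, green, blue), "intrinsics" (3x3 intrinsics, pixels), "k1" (the pictures are not rectified: a ray, as slopes to the right and down, at radius r is drawn at 1 + k1 r^2 times it, then the intrinsics apply), "R" (3x3) and "t" (3): a world point X has camera coordinates R X + t; the wrist camera has in their place "tool_from_camera" (4x4, takes a point from camera to tool coordinates, whose origin is the TCP and whose axes are the tool frame's). Camera axes: x right, y down, z forward; pixel columns grow to the right and rows downward; lengths in m; the calibration is good to about 2 mm. A picture is of the moment at which its call begins: read the wrist's pose just before it. There is no depth.
- job.hand_in(): hands the job in, once; it reports no verdict.
The state is a dict: "time_s": time; "qpos": joint angles; "joint_vel": joint speeds; "tau": joint torques, N m; "ee_pos": TCP position; "eef_rot": TCP orientation; "force": force on the tool from outside, world axes, zero at the start; "moment": the same for the moment, N m; "grip_width": finger opening in m.
Only numpy, scipy, OpenCV 4.12 (cv2) and the standard library are available. Lean on these libraries where they do the work, as an engineer would, in place of code of your own. Each camera call takes 0.05 s, during which the arm holds its last target.

### The job

The faceplate on the bench lift has to come down. Swing the safety catch clear of the plate, then crack the release valve open just enough for the ram to sink slowly under its own load, not pushed and never faster than 2 cm a second, all the way down onto its rest pads. Then shut the valve and nip the lever against its seat stop with about 15 N at the knob, without forcing it, and let go; leave the catch clear and the other things on the bench alone.

Things in the scene. Friction and masses are not known exactly. Their poses are not given: they have to be found in the camera images.
- lift: Hydraulic bench lift: grey base plate 260 x 250 x 30 mm, bolted to the bench. Origin: on the bench surface, under the base; in its frame the base runs x -115..145, y -125..125 mm. The spindle is at x -70, y 50, the catch pivot at x -50, y -90. Its -x side faces the robot, up to 0.25 rad askew. The ram stands at x 50, y 0 mm; the plate on it has a radius of 80 mm.
- ram (a joint): Height of the ram in m: 0 = fully down on its rest pads, about 0.045 to 0.06 at the start; falls as the load lowers. The underside of the plate is 85 mm above the bench at 0. Held up by oil pressure until the valve is cracked; it cannot be pumped up again here.
- plate_top (a point): Centre of the top of the aluminium faceplate (150 mm across, three upright studs 35 mm high) that is clamped to the ram; rises and sinks with it. 119 mm above the bench when fully down.
- valve (a joint): Angle of the release valve lever in rad: 0 = lever just touching its seat stop (shut), grows as it opens anticlockwise seen from above, stop at 1.3; 0.02 to 0.12 at the start (shut, but not nipped). Stays where it is left; needs about 3 N at the knob to open, 7 N to shut.
- valve_knob (a point): Grip point of the valve lever: on the axis of the upright steel knob, 16 mm in diameter, at the lever's free end, 95 mm from the spindle. The knob reaches from 32 mm below this point (where the flat lever is) to 21 mm above it. The lever points along the lift's +y at 0 and swings towards the lift's -x as it opens.
- valve_axis (a point): Point on the vertical valve spindle, at the lever's height (84 mm above the bench). How far the valve must open before the ram starts to sink depends on the load (10 to 21 N): about 0.25 to 0.75 rad, sooner for a heavy one. It then starts at about 5 mm/s, and each 0.1 rad more adds some 8 mm/s.
- seat: Seat stop: short steel pin, 14 mm in diameter, lying along the lift's x on a bracket, against whose tip the lever shuts, 60 mm from the spindle. Origin: lower side of its tip, where the lever touches. Springy: gives about 1 mm for each 8 N. Shutting moves the lever towards the lift's +x.
- catch (a joint): Angle of the safety catch in rad: about 0 to 0.15 at the start (arm under the plate), grows anticlockwise seen from above as it is swung clear, stop at 1.35; the arm is wholly out from under the plate from 0.8 on. Stays where it is left; friction 0.2 N m, about 3 N at the knob.
- catch_knob (a point): Grip point of the safety catch: on the axis of the upright steel knob, 16 mm in diameter, on the catch's tail, 65 mm from its pivot on the side away from the plate. The knob reaches from 38 mm below this point (where the flat tail is) to 17 mm above it.
- catch_axis (a point): Point on the catch's vertical pivot, 106 mm above the bench; the catch's flat arm lies 1 to 13 mm above it and reaches 80 mm from it, under the plate.
- spanner: Bystander, leave alone: open-ended steel spanner, 170 mm, lying flat.
- chuck: Bystander, leave alone: three-jaw lathe chuck, 140 mm across, 73 mm high. Origin: centre of its underside.
- toolpost: Bystander, leave alone: steel tool-post block about 90 x 70 x 75 mm. Origin: centre of its underside.
- index_disc: Bystander, leave alone: thin drilled aluminium dividing disc, 90 mm across. Origin: centre of its underside.
- nut_tray: Bystander, leave alone: small open steel tray 110 x 80 x 30 mm with a T-nut in it. Origin: centre of its underside.
- centre: Bystander, leave alone: steel lathe centre standing up, 34 mm across, 85 mm high. Origin: centre of its underside.
- oil_jar: Bystander, leave alone: amber jar, 60 mm across, 90 mm high. Origin: centre of its underside.

How it is judged:
By the outcome, as a careful person would: the job done as asked, in the order asked, and still so for the second after the job is handed in, with the robot touching nothing.
It also fails if it takes over 72 s, if anything falls off the work surface, if the arm or the gripper's body presses on something with over 40 N, if the wrist force passes 120 N, or if a joint passes its speed limit or range.

## Working session

There is one attempt and no reset: what is moved stays moved. The work goes in short steps, Python scripts to look and compute and a tool call to move; the robot and the scene stay as the last step left them, time stands still between calls to the robot, and variables do not carry over. Pictures are saved under pics/ and viewed, and the job is handed in when it is done.

Besides the shell and the picture viewer there is one more tool, called after ">>>" as a command line: name --pt "numbers of a row" for each row, then --argument value for the rest. step_arm: Moves the arm, as the interface text tells. Its arguments: {"type":"object","properties":{"targets":{"type":"array","items":{"type":"array","items":{"type":"number"}}},"gripper":{"type":"number"},"squeeze":{"type":"number"}},"required":["targets"]}

```bash
ls; mkdir -p pics; cat > h.py <<'E'
import numpy as np, cv2
from station import get_obs, camera, job
from scipy.spatial.transform import Rotation as Ro
def toolR(o): 
    return Ro.from_euler('xyz',o['eef_rot']).as_matrix()
def snap(name,fn):
    o=get_obs(); c=camera(name)
    cv2.imwrite('pics/'+fn,cv2.cvtColor(c['pixels'],cv2.COLOR_RGB2BGR))
    K=np.array(c['intrinsics'])
    if name=='wrist':
        T=np.array(c['tool_from_camera']); R=toolR(o)
        Rwc=R@T[:3,:3]; p=R@T[:3,3]+np.array(o['ee_pos'])
    else:
        Rwc=np.array(c['R']).T; p=-Rwc@np.array(c['t'])
    np.savez('pics/'+fn+'.npz',K=K,k1=c['k1'],Rwc=Rwc,p=p)
    return c,o
def ray(fn,u,v):
    d=np.load('pics/'+fn+'.npz'); K=d['K'];k1=float(d['k1'])
    x=(u-K[0,2])/K[0,0]; y=(v-K[1,2])/K[1,1]
    rd=np.hypot(x,y); r=rd
    for _ in range(50): r=rd/(1+k1*r*r)
    s=r/rd if rd>0 else 1
    return d['p'],d['Rwc']@np.array([x*s,y*s,1])
def onz(fn,u,v,z):
    p,d=ray(fn,u,v); return p+d*(z-p[2])/d[2]
def tri(obs):
    A=np.zeros((3,3));b=np.zeros(3)
    for fn,u,v in obs:
        p,d=ray(fn,u,v);d=d/np.linalg.norm(d);M=np.eye(3)-np.outer(d,d);A+=M;b+=M@p
    X=np.linalg.solve(A,b)
    e=[]
    for fn,u,v in obs:
        p,d=ray(fn,u,v);d=d/np.linalg.norm(d);e.append(np.linalg.norm((np.eye(3)-np.outer(d,d))@(X-p)))
    return X,e
def proj(fn,X):
    d=np.load('pics/'+fn+'.npz'); c=d['Rwc'].T@(np.array(X)-d['p']);x,y=c[:2]/c[2];f=1+float(d['k1'])*(x*x+y*y)
    return d['K'][0,0]*x*f+d['K'][0,2],d['K'][1,1]*y*f+d['K'][1,2]
E
python3 - <<'E'
from h import *
for n in ['scene','top','wrist']: c,o=snap(n,n+'0.png')
print(o); print(c['tool_from_camera'])
for n in ['scene','top','wrist']:
    d=np.load(f'pics/{n}0.png.npz');print(n,d['p'],d['Rwc'][:,2])
E
```

```text
pics
{'time_s': 0.1, 'qpos': array([ 1.26438436e+00,  3.00431873e-01,  1.52151220e+00, -6.47546316e-05,
        1.32070532e+00, -6.66126452e-02]), 'joint_vel': array([-2.92278298e-04, -1.38707907e-03, -2.56200462e-03,  1.07138674e-03,
       -1.97256228e-05, -4.46430405e-04]), 'tau': array([ 2.83126261e-03, -5.32632315e+01, -3.53278112e+01,  7.09755393e-02,
        2.35694333e-02, -5.42250609e-05]), 'ee_pos': array([0.13057507, 0.53399478, 0.170537  ]), 'eef_rot': array([-1.57185490e+00,  7.75625768e-06, -2.39783266e-01]), 'force': array([ 0.11423207, -0.25184956,  0.07559846]), 'moment': array([-0.03265648, -0.03413112, -0.03591277]), 'grip_width': 0.09368968138123564}
[[-4.56856182e-04  9.73193965e-01  2.29985431e-01 -6.65899787e-02]
 [ 1.43242496e-03 -2.29984582e-01  9.73193218e-01 -2.14333321e-01]
 [ 9.99998870e-01  7.74046210e-04 -1.28895745e-03 -3.68900072e-04]
 [ 0.00000000e+00  0.00000000e+00  0.00000000e+00  1.00000000e+00]]
scene [ 1.39110784 -0.02492085  0.87123085] [-0.73901904  0.00535218 -0.67366328]
top [ 0.29625841 -0.01249858  1.51143138] [ 0.17250934  0.00552714 -0.98499238]
wrist [0.06585816 0.54967102 0.38487111] [ 0.22284731 -0.05687073 -0.97319309]
```

View pics/scene0.png

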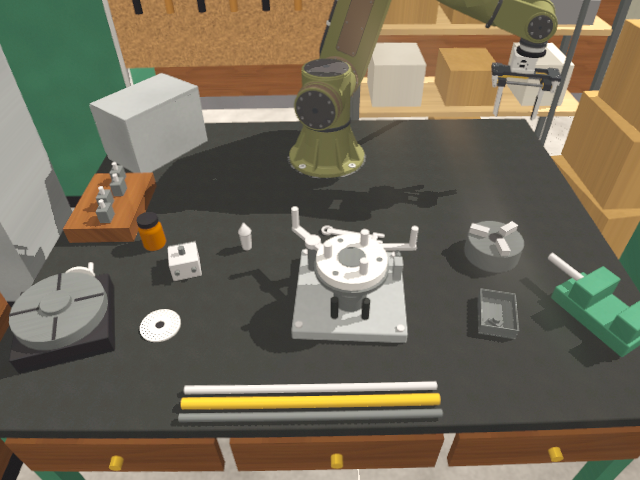

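View pics/top0.png

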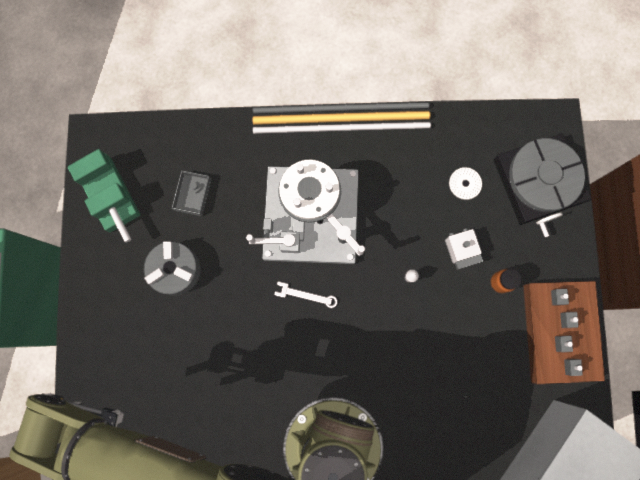

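View pics/wrist0.png

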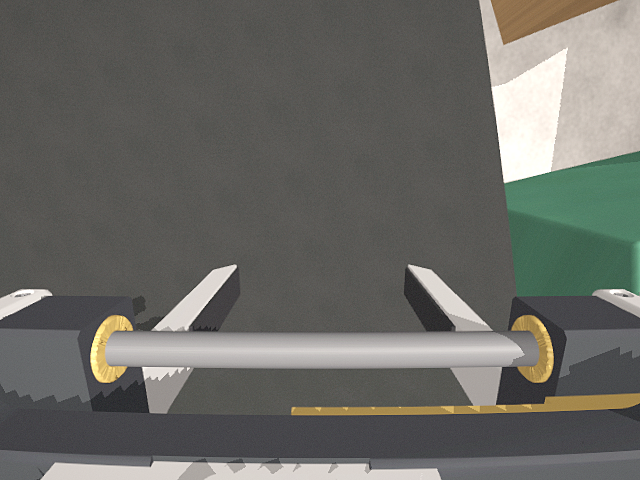

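The scene and top views show the lift in mid-bench. In the top view the valve knob is at about (250,240), the spindle at (289,240) and the catch knob at (361,250). I'll enlarge these areas.

```bash
python3 - <<'E'
import cv2
a=cv2.imread('pics/top0.png')[150:275,235:385]; cv2.imwrite('pics/topz.png',cv2.resize(a,None,fx=5,fy=4.8,interpolation=cv2.INTER_CUBIC))
a=cv2.imread('pics/scene0.png')[195:345,285:435]; cv2.imwrite('pics/scz.png',cv2.resize(a,None,fx=4,fy=4,interpolation=cv2.INTER_CUBIC))
E
```

```text
(no output)
```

View pics/topz.png

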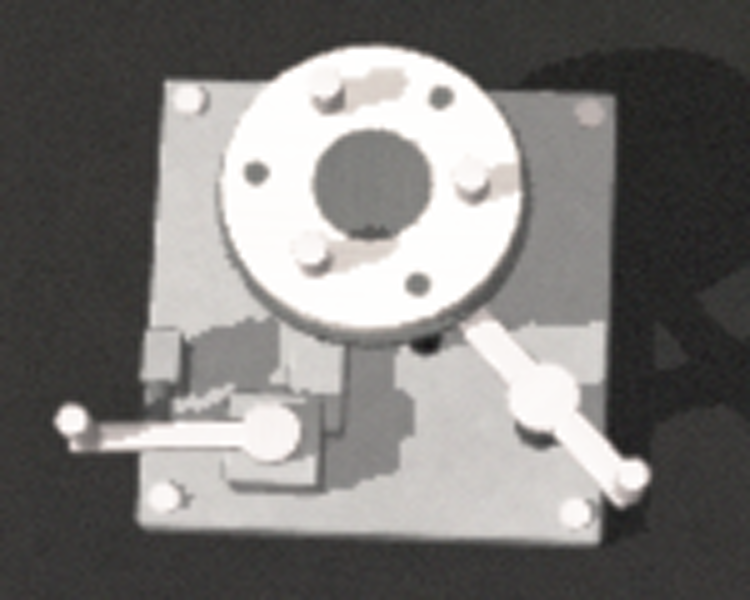

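View pics/scz.png

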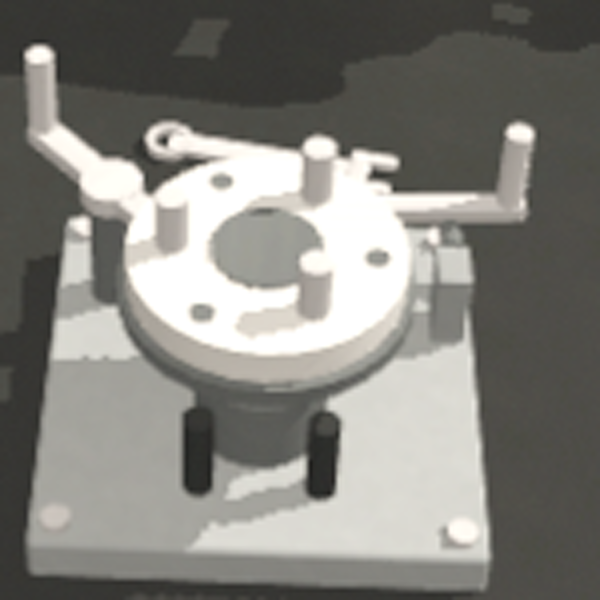

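```bash
python3 - <<'E'
from h import *
T=lambda x,y:(235+x/5,150+y/4.8); S=lambda x,y:(285+x/4,195+y/4)
t='top0.png';s='scene0.png'
for n,q in dict(TL=(165,80),TR=(615,95),BR=(600,540),BL=(138,523)).items():
    print(n,onz(t,*T(*q),.03).round(4))
print('scene front', onz(s,*S(28,548),.03),onz(s,*S(488,558),.03))
for n,a,b in [('valve top',(72,413),(520,130)),('catch top',(633,470),(40,50)),('plate ctr',(372,185),(268,265)),('spindle',(272,432),(0,0)),('pivot',(545,396),(112,182))]:
    if b!=(0,0):
        X,e=tri([(t,*T(*a)),(s,*S(*b))]);print(n,X.round(4),np.round(e,4))
    
for z in(.09,.1): print('spindle',z,onz(t,*T(272,432),z).round(4))
print('pivot',onz(t,*T(545,396),.125))
E
```

```text
TL [0.7564 0.1542 0.03  ]
TR [ 0.7392 -0.0936  0.03  ]
BR [ 0.4828 -0.0756  0.03  ]
BL [0.4999 0.1713 0.03  ]
scene front [ 0.74317578 -0.08882823  0.03      ] [0.75552397 0.15694337 0.03      ]
valve top [0.5424 0.191  0.1478] [0.0019 0.0019]
catch top [ 0.4991 -0.0843  0.1777] [0.0023 0.0023]
plate ctr [0.6571 0.039  0.1552] [0.0022 0.0022]
pivot [ 0.549  -0.0443  0.119 ] [0.0026 0.0026]
spindle 0.09 [0.539 0.094 0.09 ]
spindle 0.1 [0.5373 0.0933 0.1   ]
pivot [ 0.54788463 -0.04671333  0.125     ]
```

```bash
cat >> h.py <<'E'
def plan(P,yaw,n,start=None):
    """rows (mm,deg) from current pose to P(list of positions or one) with yaw linear"""
    if start is None:
        o=get_obs(); p=np.array(o['ee_pos']);R=toolR(o)
    else: p,R=start
    y0=np.arctan2(R[1,0],R[0,0]); 
    dy=(yaw-y0+np.pi)%(2*np.pi)-np.pi
    P=np.array(P)
    if P.ndim==1: P=np.array([p+(P-p)*(i+1)/n for i in range(n)])
    rows=[]
    for q in P:
        d=R.T@(q-p)*1000; d=np.round(d,0); a=np.round(-(-dy/n*180/np.pi)*-1,1)
        rows.append([float(d[0]),float(d[1]),float(d[2]),0,float(a),0])
        p=p+R@d/1000; R=R@Ro.from_rotvec([0,np.radians(a),0]).as_matrix()
    print(rows); print('end',p.round(4),np.arctan2(R[1,0],R[0,0]))
E
python3 - <<'E'
from h import *
print(np.load('pics/wrist0.png.npz')['K'])
plan([.497,-.085,.26],-2.35,12)
E
```

```text
[[333.34208712   0.         321.63997897]
 [  0.         333.34208712 239.88236164]
 [  0.           0.           1.        ]]
[[42.0, -7.0, -43.0, 0, 10.1, 0], [49.0, -8.0, -35.0, 0, 10.1, 0], [54.0, -7.0, -26.0, 0, 10.1, 0], [58.0, -8.0, -15.0, 0, 10.1, 0], [59.0, -7.0, -6.0, 0, 10.1, 0], [60.0, -7.0, 5.0, 0, 10.1, 0], [58.0, -8.0, 16.0, 0, 10.1, 0], [54.0, -7.0, 25.0, 0, 10.1, 0], [49.0, -8.0, 35.0, 0, 10.1, 0], [43.0, -7.0, 42.0, 0, 10.1, 0], [34.0, -8.0, 49.0, 0, 10.1, 0], [24.0, -7.0, 55.0, 0, 10.1, 0]]
end [ 0.4974 -0.0846  0.2601] -2.3551350043908545
```

>>> step_arm --pt "42 -7 -43 0 10.1 0" --pt "49 -8 -35 0 10.1 0" --pt "54 -7 -26 0 10.1 0" --pt "58 -8 -15 0 10.1 0" --pt "59 -7 -6 0 10.1 0" --pt "60 -7 5 0 10.1 0" --pt "58 -8 16 0 10.1 0" --pt "54 -7 25 0 10.1 0" --pt "49 -8 35 0 10.1 0" --pt "43 -7 42 0 10.1 0" --pt "34 -8 49 0 10.1 0" --pt "24 -7 55 0 10.1 0"

```text
time_s: 1.65
ee_pos: [0.498, -0.0865, 0.2603]
eef_rot: [-1.571, 0.0, -2.361]
force: [0.5, 1.0, -0.3]
grip_width: 0.0939
```

```bash
python3 - <<'E'
from h import *
c,o=snap('wrist','wrist1.png');print(o['time_s'],o['ee_pos'],o['eef_rot'],o['force'],o['qpos'])
E
```

```text
1.65 [ 0.49800868 -0.0865091   0.26029956] [-1.57070148e+00  1.46568784e-04 -2.36133688e+00] [ 0.52422306  1.03462418 -0.33410502] [-2.44511498e-01  1.44624999e-01  1.50415225e+00  7.62356749e-05
  1.49265824e+00  5.46023121e-01]
```

View pics/wrist1.png

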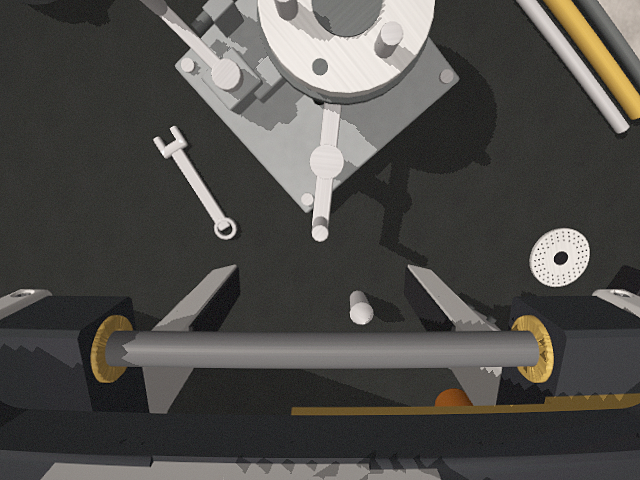

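The wrist view shows the catch pivot cap at (326,160), the catch knob top at (320,232), the spindle cap at (227,72), the corner bolt at (307,200) and the lathe centre near (361,310).

```bash
python3 - <<'E'
from h import *
w='wrist1.png';t='top0.png';s='scene0.png'
T=lambda x,y:(235+x/5,150+y/4.8); S=lambda x,y:(285+x/4,195+y/4)
for z in(.168,.178): print('ck',z,onz(w,320,232,z), proj(w,[.5486-.065*np.cos(.67),-.0463-.065*np.sin(.67),z]))
print('piv',onz(w,326.5,160.5,.122)); print('spin',onz(w,227,72,.095))
print('centre',onz(w,361,316,.085),onz(t,412,276,.085))
print('corner',onz(w,306,213,.03),onz(w,177,66,.03),onz(w,459,79,.03))
print('tri ck',tri([(w,320,232),(t,*T(633,470)),(s,*S(40,50))]))
print('tri piv',tri([(w,326.5,160.5),(t,*T(545,396)),(s,*S(112,182))]))
E
```

```text
ck 0.168 [ 0.49749837 -0.08512825  0.168     ] (np.float64(321.27588268789117), np.float64(233.011048107776))
ck 0.178 [ 0.49901772 -0.08366773  0.178     ] (np.float64(321.2845539097674), np.float64(235.30664400168254))
piv [ 0.54883018 -0.04362163  0.122     ]
spin [0.54033328 0.09608482 0.095     ]
centre [ 0.4439141  -0.21114536  0.085     ] [ 0.43650781 -0.21798626  0.085     ]
corner [ 0.4818562  -0.07353854  0.03      ] [0.50151549 0.16924956 0.03      ] [ 0.73814528 -0.09123453  0.03      ]
tri ck (array([ 0.49904272, -0.08408062,  0.17764685]), [np.float64(0.00036761261814306794), np.float64(0.0025009550335499), np.float64(0.0021407940629288172)])
tri piv (array([ 0.54892199, -0.04405253,  0.11901224]), [np.float64(0.00040638350571492416), np.float64(0.002807944183552344), np.float64(0.0024047319774829724)])
```

>>> step_arm --pt "-1 42 -1 0 0 0" --pt "0 42 0 0 0 0" --pt "0 41 0 0 0 0"

```text
time_s: 2.08
ee_pos: [0.4971, -0.0831, 0.1336]
eef_rot: [-1.571, -0.0, -2.355]
force: [0.9, -0.1, -0.6]
grip_width: 0.0939
```

>>> step_arm --pt "0 0 0 0 0 0" --pt "0 0 0 0 0 0" --pt "0 0 0 0 0 0" --pt "0 0 0 0 0 0" --gripper -1 --squeeze 12

```text
time_s: 2.58
ee_pos: [0.4978, -0.0832, 0.1361]
eef_rot: [-1.569, 0.001, -2.355]
force: [-0.2, -0.9, -0.3]
grip_width: 0.0577
```

```bash
python3 - <<'E'
from h import *
c,o=snap('wrist','wrist2.png');print(o['time_s'],o['ee_pos'],o['eef_rot'],o['force'],o['grip_width'])
E
```

```text
2.575 [ 0.49780607 -0.0831642   0.13608516] [-1.56939011e+00  8.72848535e-04 -2.35506846e+00] [-0.20382465 -0.91520831 -0.28534732] 0.05766640948171366
```

View pics/wrist2.png

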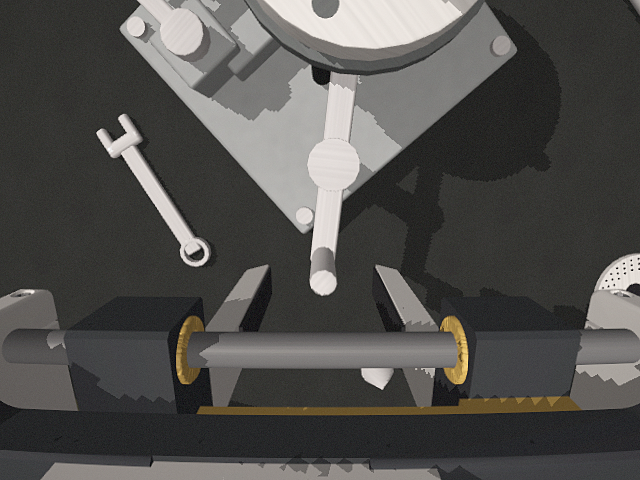

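```bash
python3 - <<'E'
from h import *
print(tri([('wrist1.png',320,232),('wrist2.png',323,283)]), proj('wrist2.png',[.498,-.0832,.155]))
E
```

```text
(array([ 0.49895169, -0.08332529,  0.17903665]), [np.float64(0.00029397776467571886), np.float64(0.0002939777646756895)]) (np.float64(321.95867379288643), np.float64(270.03073043757155))
```

>>> step_arm --pt "0 0 0 0 0 0" --pt "0 0 0 0 0 0" --pt "0 0 0 0 0 0" --pt "0 0 0 0 0 0" --pt "0 0 0 0 0 0" --pt "0 0 0 0 0 0"

```text
time_s: 3.38
ee_pos: [0.4975, -0.0832, 0.1351]
eef_rot: [-1.57, 0.0, -2.355]
force: [1.9, -2.0, -0.5]
grip_width: 0.0149
```

```bash
python3 - <<'E'
from h import *
o=get_obs();p=o['ee_pos'];c=np.array([.5492,-.0448]);r=p[:2]-c;a0=np.arctan2(r[1],r[0]);print(np.degrees(a0),np.linalg.norm(r))
n=12;P=[[*(c+np.linalg.norm(r)*np.array([np.cos(a),np.sin(a)])),.135] for a in a0+np.radians(60)*np.arange(1,n+1)/n]
plan(P,o['eef_rot'][2]+np.radians(60),n)
E
```

```text
-143.4001038461504 0.06440813937181401
[[1.0, 0.0, 6.0, 0, -5.0, 0], [0.0, 0.0, 5.0, 0, -5.0, 0], [1.0, 0.0, 6.0, 0, -5.0, 0], [0.0, 0.0, 5.0, 0, -5.0, 0], [1.0, 0.0, 6.0, 0, -5.0, 0], [0.0, 0.0, 6.0, 0, -5.0, 0], [1.0, 0.0, 5.0, 0, -5.0, 0], [1.0, 0.0, 6.0, 0, -5.0, 0], [0.0, 0.0, 5.0, 0, -5.0, 0], [1.0, 0.0, 6.0, 0, -5.0, 0], [0.0, 0.0, 5.0, 0, -5.0, 0], [1.0, 0.0, 6.0, 0, -5.0, 0]]
end [ 0.5566 -0.1088  0.1351] -1.3079949117456118
```

>>> step_arm --pt "1 0 6 0 -5 0" --pt "0 0 5 0 -5 0" --pt "1 0 6 0 -5 0" --pt "0 0 5 0 -5 0" --pt "1 0 6 0 -5 0" --pt "0 0 6 0 -5 0"

```text
time_s: 4.12
ee_pos: [0.5238, -0.1033, 0.135]
eef_rot: [-1.572, 0.0, -1.829]
force: [-3.6, 0.3, 1.6]
grip_width: 0.015
```

>>> step_arm --pt "1 0 5 0 -5 0" --pt "1 0 6 0 -5 0" --pt "0 0 5 0 -5 0" --pt "1 0 6 0 -5 0" --pt "0 0 5 0 -5 0" --pt "1 0 6 0 -5 0"

```text
time_s: 4.88
ee_pos: [0.5561, -0.108, 0.1349]
eef_rot: [-1.572, 0.002, -1.305]
force: [-3.5, 4.2, 2.9]
grip_width: 0.0148
```

```bash
python3 - <<'E'
from h import *
c,o=snap('wrist','wrist3.png');print(o['time_s'],o['ee_pos'],o['eef_rot'],o['force'],o['grip_width'])
E
```

```text
4.875 [ 0.55609533 -0.10797175  0.13493348] [-1.57186059  0.00169249 -1.30495202] [-3.51515046  4.24370367  2.8910516 ] 0.014789798161344233
```

View pics/wrist3.png

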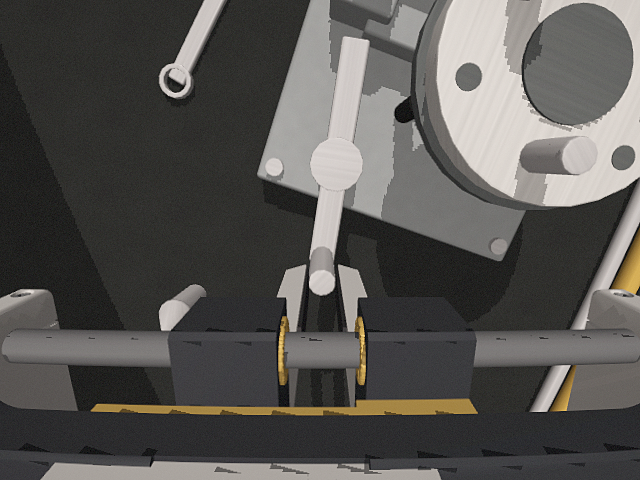

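>>> step_arm --pt "0 0 0 0 0 0" --pt "0 0 0 0 0 0" --pt "0 0 0 0 0 0" --pt "0 0 0 0 0 0" --gripper 0

```text
time_s: 5.42
ee_pos: [0.5564, -0.1088, 0.1351]
eef_rot: [-1.571, -0.0, -1.308]
force: [-0.6, 0.0, -0.6]
grip_width: 0.047
```

>>> step_arm --pt "0 -30 0 0 0 0" --pt "0 -40 0 0 0 0" --pt "0 -30 0 0 0 0"

```text
time_s: 5.8
ee_pos: [0.5565, -0.1088, 0.2368]
eef_rot: [-1.57, -0.001, -1.308]
force: [-0.2, -0.5, -0.4]
grip_width: 0.047
```

```bash
python3 - <<'E'
from h import *
o=get_obs();print(o['ee_pos'],o['grip_width'],o['time_s'])
o_=o['ee_pos']
P=[[.556-.008*i,-.108+.026*i,.24] for i in range(1,5)]
a,b=np.array(o_),np.array([.48,.10,.25]);c=np.array([.5424,.190,.225])
P=[a+(b-a)*i/4 for i in range(1,5)]+[b+(c-b)*i/2 for i in range(1,3)]
plan(P,-1.60,6)
E
```

```text
[ 0.55653924 -0.10875752  0.23677215] 0.0470476360006459 5.8
[[-55.0, -3.0, -5.0, 0, 2.8, 0], [-55.0, -4.0, -8.0, 0, 2.8, 0], [-55.0, -3.0, -10.0, 0, 2.8, 0], [-54.0, -3.0, -13.0, 0, 2.8, 0], [-43.0, 12.0, 34.0, 0, 2.8, 0], [-44.0, 13.0, 32.0, 0, 2.8, 0]]
end [0.5422 0.1896 0.2247] -1.6014518763996133
```

>>> step_arm --pt "-55 -3 -5 0 2.8 0" --pt "-55 -4 -8 0 2.8 0" --pt "-55 -3 -10 0 2.8 0" --pt "-54 -3 -13 0 2.8 0" --pt "-43 12 34 0 2.8 0" --pt "-44 13 32 0 2.8 0" --pt "0 0 0 0 0 0"

```text
time_s: 6.68
ee_pos: [0.5421, 0.1918, 0.2205]
eef_rot: [-1.574, -0.001, -1.599]
force: [-1.0, -0.1, -0.6]
grip_width: 0.0468
```

```bash
python3 - <<'E'
from h import *
c,o=snap('wrist','wrist4.png');print(o['time_s'],o['ee_pos'],o['eef_rot'],o['force'],o['grip_width'])
c,o=snap('top','top4.png')
a=cv2.imread('pics/top4.png')[150:275,235:385]; cv2.imwrite('pics/topz4.png',cv2.resize(a,None,fx=5,fy=4.8,interpolation=cv2.INTER_CUBIC))
c,o=snap('scene','scene4.png')
E
```

```text
6.675 [0.54206877 0.1917641  0.22052272] [-1.57436449e+00 -9.89694529e-04 -1.59919532e+00] [-0.99228367 -0.06557095 -0.64403777] 0.04676204920392558
```

View pics/wrist4.png

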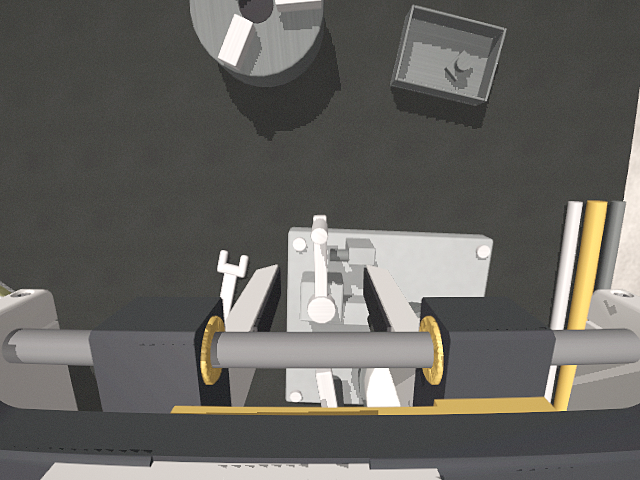

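View pics/scene4.png

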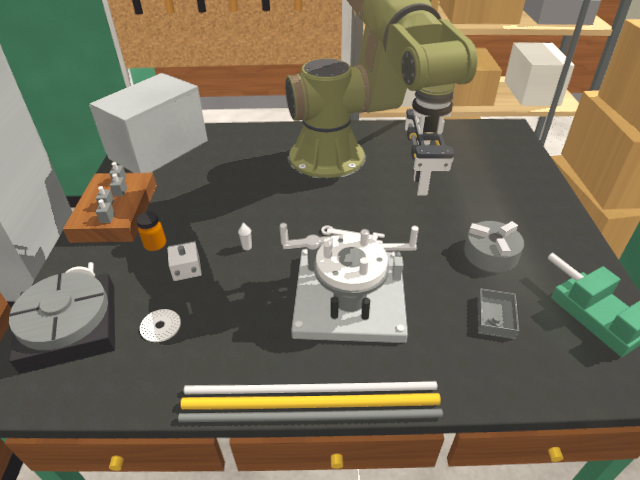

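The scene view shows the catch swung clear, with its knob now at (284,232), and nothing in front of the plate. In the wrist view the valve knob top is at (319,236).

```bash
python3 - <<'E'
from h import *
w='wrist4.png'
T=lambda x,y:(235+x/5,150+y/4.8); S=lambda x,y:(285+x/4,195+y/4)
for z in(.137,.143,.148): print(z,onz(w,319.5,237,z))
print('spin',onz(w,321,310,.095),onz(w,321,310,.1))
print(tri([(w,319.5,237),('top0.png',*T(72,413)),('scene0.png',*S(520,130))]))
# catch after
for z in(.168,.176): print('ck', onz('scene4.png',284,225,z))
o=get_obs();print(o['time_s'],o['ee_pos'])
E
```

```text
0.137 [0.53930113 0.18963653 0.137     ]
0.143 [0.53939523 0.19100689 0.143     ]
0.148 [0.53947366 0.19214886 0.148     ]
spin [0.53785965 0.0972814  0.095     ] [0.53794959 0.09964122 0.1       ]
(array([0.54105554, 0.19141082, 0.14681614]), [np.float64(0.0016654778429051325), np.float64(0.0025208892248864854), np.float64(0.0017410684917952255)])
ck [ 0.54995339 -0.10572175  0.168     ]
ck [ 0.55952242 -0.10480256  0.176     ]
6.825 [0.54177549 0.18907564 0.22345666]
```

```bash
python3 - <<'E'
import cv2
a=cv2.imread('pics/wrist4.png')[200:350,260:410]; cv2.imwrite('pics/w4z.png',cv2.resize(a,None,fx=4,fy=4,interpolation=cv2.INTER_CUBIC))
a=cv2.imread('pics/scene4.png')[195:345,270:420]; cv2.imwrite('pics/s4z.png',cv2.resize(a,None,fx=4,fy=4,interpolation=cv2.INTER_CUBIC))
E
```

```text
(no output)
```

View pics/w4z.png

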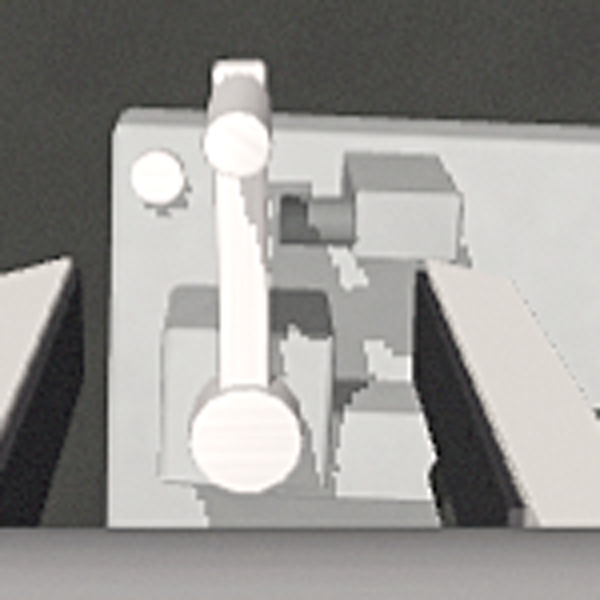

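View pics/s4z.png

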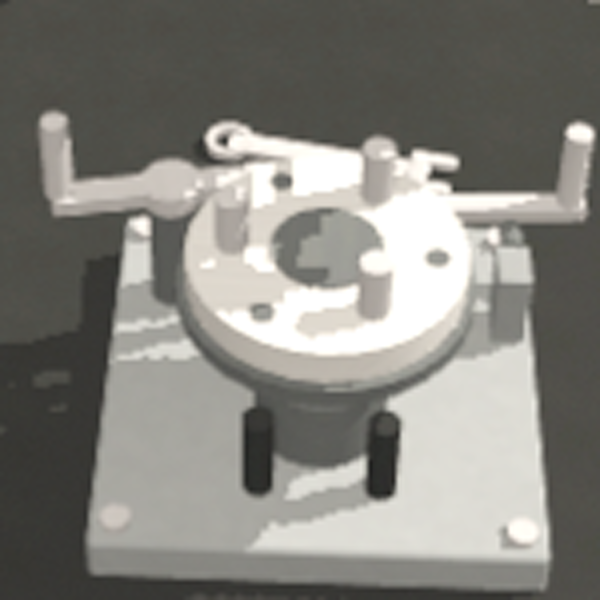

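>>> step_arm --pt "-2 40 -2 0 0 0" --pt "0 40 0 0 0 0" --pt "0 38 0 0 0 0"

```text
time_s: 7.2
ee_pos: [0.54, 0.1906, 0.1052]
eef_rot: [-1.569, 0.001, -1.602]
force: [1.2, 0.1, -0.3]
grip_width: 0.0472
```

>>> step_arm --pt "0 0 0 0 0 0" --pt "0 0 0 0 0 0" --pt "0 0 0 0 0 0" --pt "0 0 0 0 0 0" --gripper -1 --squeeze 12

```text
time_s: 7.7
ee_pos: [0.5402, 0.1919, 0.1065]
eef_rot: [-1.57, 0.001, -1.601]
force: [-4.7, -0.8, 7.6]
grip_width: 0.0149
```

```bash
python3 - <<'E'
from h import *
c,o=snap('wrist','wrist5.png');print(o['time_s'],o['ee_pos'],o['eef_rot'],o['force'],o['grip_width'])
c,o=snap('scene','scene5.png')
a=cv2.imread('pics/scene5.png')[180:330,290:440]; cv2.imwrite('pics/s5z.png',cv2.resize(a,None,fx=4,fy=4,interpolation=cv2.INTER_CUBIC))
E
```

```text
7.7 [0.5402285  0.19190249 0.10648484] [-1.56959429e+00  5.94237920e-04 -1.60111584e+00] [-4.70923909 -0.78378943  7.64050325] 0.014850606096457757
```

View pics/wrist5.png

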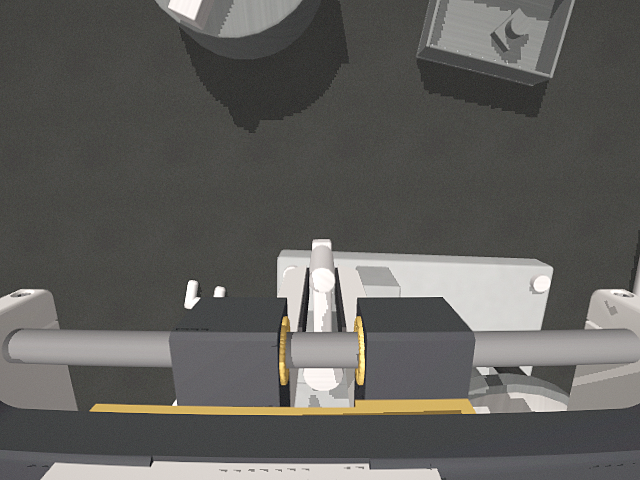

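View pics/s5z.png

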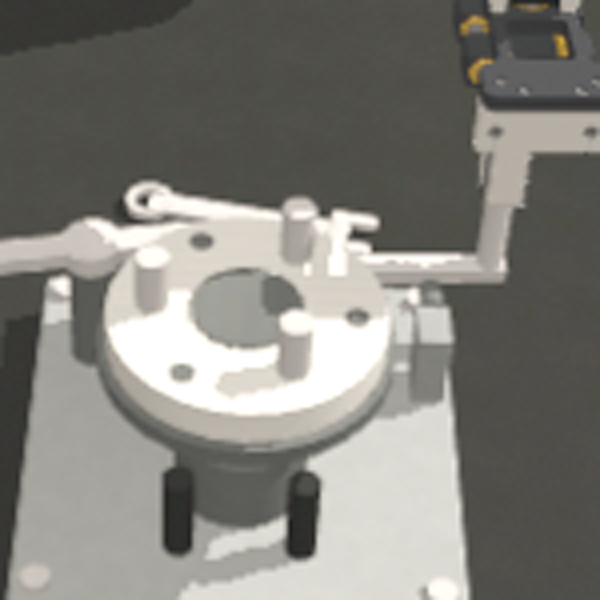

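```bash
cat >> h.py <<'E'
def ramdy(ref,fn):
    """vertical shift (px) of plate/studs front part in scene relative to ref"""
    a=cv2.imread('pics/'+ref,0).astype(np.float32);b=cv2.imread('pics/'+fn,0).astype(np.float32)
    tpl=a[222:300,310:392]   # plate incl. studs
    W=b[217:345,306:396]
    r=cv2.matchTemplate(W,tpl,cv2.TM_CCOEFF_NORMED)
    _,m,_,loc=cv2.minMaxLoc(r)
    x,y=loc; dy=0
    if 0<y<r.shape[0]-1:
        q=r[y-1:y+2,x]; dy=(q[0]-q[2])/(2*(q[0]-2*q[1]+q[2]))
    return y+dy-5,x-4,m
E
python3 - <<'E'
from h import *
o=get_obs();print(o['time_s'],o['ee_pos'],o['force'],o['moment'])
# px per mm of ram
P=np.array([.6545,.0367,.17]);print(proj('scene5.png',P),proj('scene5.png',P-[0,0,.05]))
snap('scene','scene6.png');print(ramdy('scene5.png','scene6.png'))
o=get_obs();print(o['time_s'],o['ee_pos'],o['force'])
E
```

```text
7.8 [0.5402586  0.19190975 0.10651226] [-3.25796271 -0.58298575  7.49207953] [-0.1601388   0.90509228  0.00122947]
(np.float64(350.0064340051777), np.float64(255.3399145129538)) (np.float64(349.33735118481843), np.float64(272.1523217597134))
(np.float32(-0.004507065), 0, 0.9999611973762512)
7.85 [0.5402328 0.1919125 0.1064922] [-4.95536096 -1.01682928  6.87753194]
```

>>> step_arm --pt "0.1 -1 -4 0 -2.4 0" --pt "0.1 0 -4 0 -2.4 0" --pt "0.1 0 -4 0 -2.4 0" --pt "0.1 0 -4 0 -2.4 0" --pt "0 0 0 0 0 0"

```text
time_s: 8.48
ee_pos: [0.5243, 0.1908, 0.1068]
eef_rot: [-1.57, 0.0, -1.434]
force: [-0.0, -0.4, 2.3]
grip_width: 0.0144
```

```bash
cat > ck.py <<'E'
import sys
from h import *
n=sys.argv[1]
c,o=snap('scene',f's_{n}.png')
p=o['ee_pos'];d=p[:2]-np.array([.5383,.0965])
R=toolR(o)
f=R.T@o['force']
print('t',o['time_s'],'tcp',p.round(4),'valve',(np.arctan2(-d[0],d[1])+.068).round(3),'r',np.linalg.norm(d).round(4),'ftool',f.round(1),'yaw',o['eef_rot'][2].round(3),'w',o['grip_width'].round(4))
y,x,m=ramdy('scene5.png',f's_{n}.png');print('ram down mm ~',round(float(y)/.335,2),x,round(m,4))
E
python3 ck.py 1
```

```text
Traceback (most recent call last):
  File "ck.py", line 8, in <module>
    print('t',o['time_s'],'tcp',p.round(4),'valve',(np.arctan2(-d[0],d[1])+.068).round(3),'r',np.linalg.norm(d).round(4),'ftool',f.round(1),'yaw',o['eef_rot'][2].round(3),'w',o['grip_width'].round(4))
                                                                                                                                                                               ^^^^^^^^^^^^^^^^^^^^^
AttributeError: 'float' object has no attribute 'round'
```

```bash
sed -i "s/o\['grip_width'\].round(4)/round(float(o['grip_width']),4)/" ck.py; python3 ck.py 2
```

```text
t 8.525 tcp [0.5243 0.1908 0.1067] valve 0.215 r 0.0954 ftool [ 0.9 -2.6 -0.7] yaw -1.434 w 0.0144
ram down mm ~ -0.12 0 0.9734
```

>>> step_arm --pt "0.1 0 -4 0 -2.4 0" --pt "0 0 0 0 0 0" --pt "0 0 0 0 0 0"

```text
time_s: 8.95
ee_pos: [0.5206, 0.1902, 0.1066]
eef_rot: [-1.57, 0.0, -1.393]
force: [0.4, -1.3, 6.2]
grip_width: 0.0143
```

```bash
python3 ck.py 3
```

```text
t 8.95 tcp [0.5206 0.1902 0.1066] valve 0.255 r 0.0954 ftool [ 1.3 -6.2  0.2] yaw -1.393 w 0.0143
ram down mm ~ -0.09 0 0.967
```

>>> step_arm --pt "0.1 0 -4 0 -2.4 0" --pt "0 0 0 0 0 0" --pt "0 0 0 0 0 0"

```text
time_s: 9.38
ee_pos: [0.5166, 0.1894, 0.1065]
eef_rot: [-1.57, -0.0, -1.351]
force: [1.6, -1.2, 5.7]
grip_width: 0.0144
```

```bash
python3 ck.py 4
```

```text
t 9.375 tcp [0.5166 0.1894 0.1065] valve 0.298 r 0.0954 ftool [ 1.5 -5.7  1.3] yaw -1.351 w 0.0144
ram down mm ~ -0.07 0 0.9607
```

>>> step_arm --pt "0.1 0 -4 0 -2.4 0" --pt "0 0 0 0 0 0" --pt "0 0 0 0 0 0"

```text
time_s: 9.8
ee_pos: [0.5127, 0.1884, 0.1066]
eef_rot: [-1.57, -0.0, -1.309]
force: [1.1, -1.5, 6.0]
grip_width: 0.0144
```

```bash
python3 ck.py 5
```

```text
t 9.8 tcp [0.5127 0.1884 0.1066] valve 0.339 r 0.0954 ftool [ 1.7 -6.   0.6] yaw -1.309 w 0.0144
ram down mm ~ -0.07 0 0.9544
```

>>> step_arm --pt "0.1 0 -4 0 -2.4 0" --pt "0 0 0 0 0 0" --pt "0 0 0 0 0 0"

```text
time_s: 10.22
ee_pos: [0.5089, 0.1872, 0.1065]
eef_rot: [-1.57, -0.0, -1.268]
force: [1.2, -1.0, 6.2]
grip_width: 0.0143
```

```bash
python3 ck.py 6
```

```text
t 10.225 tcp [0.5089 0.1872 0.1065] valve 0.381 r 0.0954 ftool [ 1.3 -6.2  0.8] yaw -1.268 w 0.0143
ram down mm ~ -0.08 0 0.9486
```

>>> step_arm --pt "0.1 0 -4 0 -2.4 0" --pt "0 0 0 0 0 0" --pt "0 0 0 0 0 0"

```text
time_s: 10.65
ee_pos: [0.5052, 0.1859, 0.1066]
eef_rot: [-1.57, -0.0, -1.226]
force: [1.1, -2.0, 6.0]
grip_width: 0.0143
```

```bash
python3 ck.py 7
```

```text
t 10.65 tcp [0.5052 0.1859 0.1066] valve 0.423 r 0.0954 ftool [ 2.2 -6.   0.4] yaw -1.226 w 0.0143
ram down mm ~ -0.04 0 0.9445
```

>>> step_arm --pt "0.1 0 -4 0 -2.4 0" --pt "0 0 0 0 0 0" --pt "0 0 0 0 0 0"

```text
time_s: 11.08
ee_pos: [0.5015, 0.1844, 0.1065]
eef_rot: [-1.57, -0.0, -1.184]
force: [1.4, -1.4, 7.5]
grip_width: 0.0143
```

```bash
python3 ck.py 8
```

```text
t 11.075 tcp [0.5015 0.1844 0.1065] valve 0.465 r 0.0953 ftool [ 1.9 -7.5  0.8] yaw -1.184 w 0.0143
ram down mm ~ 0.59 0 0.9338
```

>>> step_arm --pt "0 0 0 0 0 0" --pt "0 0 0 0 0 0" --pt "0 0 0 0 0 0"

```text
time_s: 11.5
ee_pos: [0.5015, 0.1845, 0.1065]
eef_rot: [-1.57, -0.0, -1.184]
force: [1.8, -2.2, 7.0]
grip_width: 0.0147
```

```bash
python3 ck.py 9
```

```text
t 11.5 tcp [0.5015 0.1845 0.1065] valve 0.465 r 0.0954 ftool [ 2.7 -7.   0.8] yaw -1.184 w 0.0147
ram down mm ~ 2.19 0 0.8945
```

>>> step_arm --pt "0.1 0 -4 0 -2.4 0" --pt "0 0 0 0 0 0" --pt "0 0 0 0 0 0" --pt "0 0 0 0 0 0" --pt "0 0 0 0 0 0"

```text
time_s: 12.18
ee_pos: [0.4978, 0.1828, 0.1065]
eef_rot: [-1.57, -0.0, -1.142]
force: [2.4, -2.5, 7.3]
grip_width: 0.0145
```

```bash
python3 ck.py 10
```

```text
t 12.175 tcp [0.4978 0.1828 0.1065] valve 0.506 r 0.0953 ftool [ 3.2 -7.3  1.2] yaw -1.142 w 0.0145
ram down mm ~ 3.39 0 0.7765
```

>>> step_arm --pt "0 0 0 0 0 0" --pt "0 0 0 0 0 0" --pt "0 0 0 0 0 0" --pt "0 0 0 0 0 0"

```text
time_s: 12.72
ee_pos: [0.4978, 0.1828, 0.1066]
eef_rot: [-1.57, -0.0, -1.142]
force: [2.1, -2.0, 6.7]
grip_width: 0.0147
```

```bash
python3 ck.py 11
```

```text
t 12.725 tcp [0.4978 0.1828 0.1066] valve 0.506 r 0.0953 ftool [ 2.7 -6.7  1.1] yaw -1.142 w 0.0147
ram down mm ~ 17.64 0 0.6939
```

```bash
python3 - <<'E'
import cv2,numpy as np
L=[cv2.resize(cv2.imread(f'pics/s_{n}.png')[190:320,300:400],None,fx=2.6,fy=4,interpolation=cv2.INTER_CUBIC) for n in (8,10,11)]
cv2.imwrite('pics/cmp.png',np.hstack(L))
E
```

```text
(no output)
```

View pics/cmp.png

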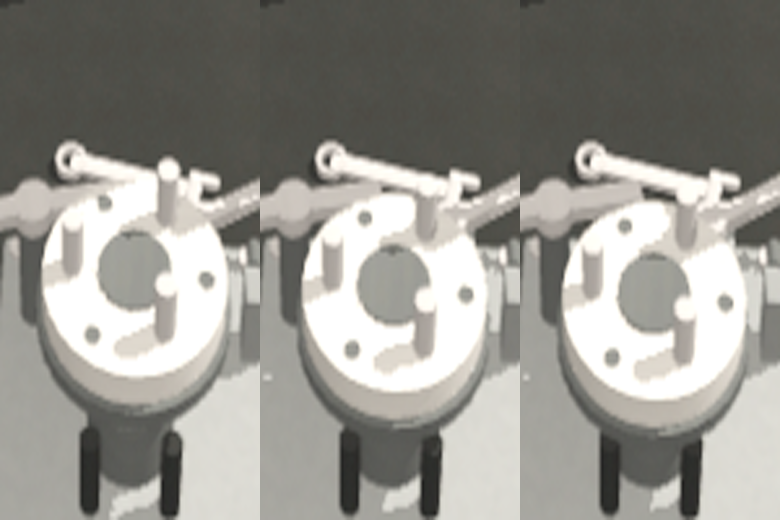

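```bash
cat >> h.py <<'E'
def ramz(fn):
    """mean row of the plate's small front-left hole -> fall in mm rel. scene5, cast along the vertical through it"""
    out=[]
    a=cv2.imread('pics/scene5.png',0).astype(np.float32);b=cv2.imread('pics/'+fn,0).astype(np.float32)
    for (cu,cv) in [(335,273),(379,259)]:
        tpl=a[cv-5:cv+6,cu-6:cu+7]
        W=b[cv-9:cv+32,cu-9:cu+10]
        r=cv2.matchTemplate(W,tpl,cv2.TM_CCOEFF_NORMED);_,m,_,(x,y)=cv2.minMaxLoc(r)
        s=0
        if 0<y<r.shape[0]-1:
            q=r[y-1:y+2,x];s=(q[0]-q[2])/(2*(q[0]-2*q[1]+q[2]))
        out.append((round(float(y+s-4)/.335,1),round(m,2)))
    return out
E
sed -i "s/^y,x,m=.*/print('fall mm',ramz(f's_{n}.png'))/" ck.py
python3 - <<'E'
from h import *
for n in range(5,12):print(n,ramz(f's_{n}.png'))
E
```

```text
5 [(0.1, 1.0), (1.7, 0.82)]
6 [(0.2, 1.0), (1.7, 0.82)]
7 [(0.1, 1.0), (1.8, 0.82)]
8 [(1.6, 0.94), (3.3, 0.84)]
9 [(5.4, 0.98), (7.2, 0.82)]
10 [(12.6, 0.97), (14.3, 0.83)]
11 [(18.6, 0.97), (20.6, 0.83)]
```

>>> step_arm --pt "0 0 0 0 0 0" --pt "0 0 0 0 0 0" --pt "0 0 0 0 0 0" --pt "0 0 0 0 0 0" --pt "0 0 0 0 0 0" --pt "0 0 0 0 0 0"

```text
time_s: 13.52
ee_pos: [0.4978, 0.1828, 0.1065]
eef_rot: [-1.57, -0.001, -1.142]
force: [1.8, -2.5, 6.6]
grip_width: 0.0144
```

```bash
python3 ck.py 12
```

```text
t 13.525 tcp [0.4978 0.1828 0.1065] valve 0.506 r 0.0953 ftool [ 3.  -6.6  0.6] yaw -1.142 w 0.0144
fall mm [(27.4, 0.98), (29.3, 0.83)]
```

>>> step_arm --pt "0 0 0 0 0 0" --pt "0 0 0 0 0 0" --pt "0 0 0 0 0 0" --pt "0 0 0 0 0 0" --pt "0 0 0 0 0 0" --pt "0 0 0 0 0 0" --pt "0 0 0 0 0 0" --pt "0 0 0 0 0 0" --pt "0 0 0 0 0 0" --pt "0 0 0 0 0 0"

```text
time_s: 14.82
ee_pos: [0.4978, 0.1828, 0.1066]
eef_rot: [-1.57, -0.0, -1.142]
force: [1.4, -1.7, 6.3]
grip_width: 0.0145
```

```bash
python3 ck.py 13
```

```text
t 14.825 tcp [0.4978 0.1828 0.1066] valve 0.506 r 0.0953 ftool [ 2.2 -6.3  0.5] yaw -1.142 w 0.0145
fall mm [(41.3, 0.98), (43.1, 0.81)]
```

>>> step_arm --pt "0 0 0 0 0 0" --pt "0 0 0 0 0 0" --pt "0 0 0 0 0 0" --pt "0 0 0 0 0 0" --pt "0 0 0 0 0 0" --pt "0 0 0 0 0 0" --pt "0 0 0 0 0 0" --pt "0 0 0 0 0 0" --pt "0 0 0 0 0 0" --pt "0 0 0 0 0 0"

```text
time_s: 16.12
ee_pos: [0.4979, 0.1828, 0.1066]
eef_rot: [-1.57, -0.001, -1.142]
force: [1.6, -2.8, 7.4]
grip_width: 0.0142
```

```bash
python3 ck.py 14
```

```text
t 16.125 tcp [0.4979 0.1828 0.1066] valve 0.506 r 0.0953 ftool [ 3.2 -7.4  0.4] yaw -1.142 w 0.0142
fall mm [(44.6, 0.99), (46.2, 0.8)]
```

>>> step_arm --pt "0 0 0 0 0 0" --pt "0 0 0 0 0 0" --pt "0 0 0 0 0 0" --pt "0 0 0 0 0 0" --pt "0 0 0 0 0 0" --pt "0 0 0 0 0 0" --pt "0 0 0 0 0 0" --pt "0 0 0 0 0 0" --pt "0 0 0 0 0 0" --pt "0 0 0 0 0 0"

```text
time_s: 17.42
ee_pos: [0.4978, 0.1828, 0.1066]
eef_rot: [-1.57, -0.001, -1.142]
force: [1.5, -3.5, 5.9]
grip_width: 0.0141
```

```bash
python3 ck.py 15
```

```text
t 17.425 tcp [0.4978 0.1828 0.1066] valve 0.506 r 0.0953 ftool [ 3.9 -5.9 -0.1] yaw -1.142 w 0.0141
fall mm [(44.6, 0.99), (46.2, 0.8)]
```

```bash
python3 - <<'E'
import cv2
from h import *
a=cv2.imread('pics/s_15.png')[185:335,285:435]; cv2.imwrite('pics/s15z.png',cv2.resize(a,None,fx=4,fy=4,interpolation=cv2.INTER_CUBIC))
for z in (.119,.129,.164): print(z,proj('s_15.png',[.6545,.0367,z]))
E
```

```text
0.119 (np.float64(349.32437659098474), np.float64(272.47750791045684))
0.129 (np.float64(349.45482444602663), np.float64(269.20661593366384))
0.164 (np.float64(349.92398308856457), np.float64(257.41627757014504))
```

View pics/s15z.png

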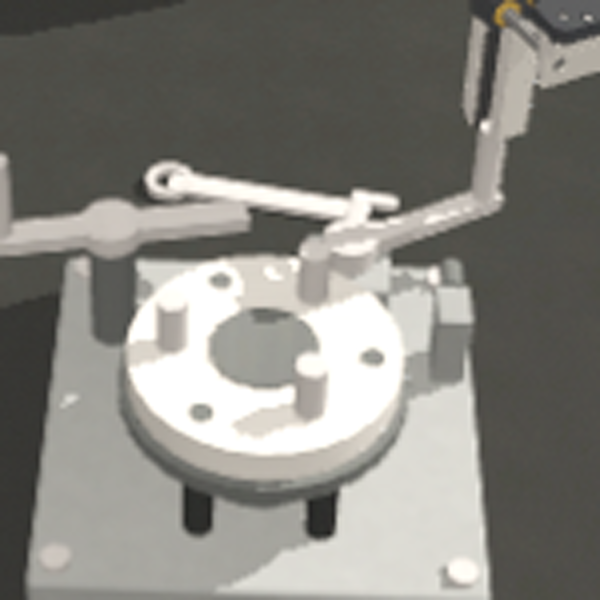

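>>> step_arm --pt "0.3 0 4 0 2.4 0" --pt "0.2 0 4 0 2.4 0" --pt "0.1 0 4 0 2.4 0" --pt "0.1 0 4 0 2.4 0" --pt "0.1 0 4 0 2.4 0" --pt "0.1 0 4 0 2.4 0" --pt "0.1 0 4 0 2.4 0" --pt "0.1 0 4 0 2.4 0" --pt "0.1 0 4 0 2.4 0" --pt "0 0 0 0 0 0" --pt "0 0 0 0 0 0"

```text
time_s: 18.85
ee_pos: [0.5321, 0.1916, 0.1066]
eef_rot: [-1.571, 0.001, -1.519]
force: [-2.5, 1.9, 8.3]
grip_width: 0.014
```

```bash
python3 ck.py 16
```

```text
t 18.85 tcp [0.5321 0.1916 0.1066] valve 0.133 r 0.0953 ftool [-2.  -8.3 -2.4] yaw -1.519 w 0.014
fall mm [(44.6, 0.99), (45.9, 0.83)]
```

>>> step_arm --pt "0 0 2 0 1.2 0" --pt "0 0 2 0 1.2 0" --pt "0 0 2 0 1.2 0" --pt "0 0 2 0 1.2 0"

```text
time_s: 19.4
ee_pos: [0.5397, 0.1918, 0.1066]
eef_rot: [-1.572, 0.001, -1.603]
force: [-6.4, 0.6, 10.1]
grip_width: 0.0144
```

```bash
python3 ck.py 17
```

```text
t 19.4 tcp [0.5397 0.1918 0.1066] valve 0.053 r 0.0953 ftool [ -0.4 -10.   -6.4] yaw -1.603 w 0.0144
fall mm [(44.6, 0.99), (45.2, 0.85)]
```

>>> step_arm --pt "0 0 1 0 0.6 0" --pt "0 0 1 0 0.6 0"

```text
time_s: 19.7
ee_pos: [0.5417, 0.1918, 0.1066]
eef_rot: [-1.572, 0.001, -1.624]
force: [-5.8, 1.2, 9.8]
grip_width: 0.0145
```

```bash
python3 ck.py 18
```

```text
t 19.7 tcp [0.5417 0.1918 0.1066] valve 0.032 r 0.0953 ftool [-0.9 -9.8 -5.9] yaw -1.624 w 0.0145
fall mm [(44.6, 0.99), (45.1, 0.86)]
```

>>> step_arm --pt "0 -0.5 1 0 0.6 0" --pt "0 0 1 0 0.6 0"

```text
time_s: 20.0
ee_pos: [0.5434, 0.1916, 0.1066]
eef_rot: [-1.573, 0.001, -1.645]
force: [-6.2, 2.7, 7.2]
grip_width: 0.0148
```

```bash
python3 ck.py 19
```

```text
t 20.0 tcp [0.5434 0.1916 0.1066] valve 0.014 r 0.0953 ftool [-2.3 -7.1 -6.4] yaw -1.645 w 0.0148
fall mm [(44.6, 0.99), (45.5, 0.83)]
```

>>> step_arm --pt "0 0 1 0 0.6 0" --pt "0 0 0 0 0 0"

```text
time_s: 20.3
ee_pos: [0.5445, 0.1916, 0.1067]
eef_rot: [-1.573, 0.001, -1.655]
force: [-5.5, 1.9, 7.0]
grip_width: 0.0145
```

```bash
python3 ck.py 20
```

```text
t 20.3 tcp [0.5445 0.1916 0.1067] valve 0.003 r 0.0953 ftool [-1.5 -7.  -5.7] yaw -1.655 w 0.0145
fall mm [(44.6, 0.99), (45.7, 0.81)]
```

>>> step_arm --pt "0 0 1 0 0.6 0" --pt "0 0 0 0 0 0"

```text
time_s: 20.6
ee_pos: [0.5455, 0.1915, 0.1066]
eef_rot: [-1.573, 0.001, -1.665]
force: [-5.3, 1.8, 7.1]
grip_width: 0.0146
```

>>> step_arm --pt "0 0 1 0 0.6 0" --pt "0 0 0 0 0 0"

```text
time_s: 20.85
ee_pos: [0.5463, 0.1915, 0.1067]
eef_rot: [-1.573, 0.0, -1.676]
force: [-7.2, 2.7, 6.5]
grip_width: 0.0144
```

```bash
python3 ck.py 21
```

```text
t 20.85 tcp [0.5463 0.1915 0.1067] valve -0.016 r 0.0953 ftool [-1.9 -6.5 -7.5] yaw -1.676 w 0.0144
fall mm [(44.6, 0.99), (46.5, 0.77)]
```

Contact appears to be starting (7.5 N). I'll continue in 1 mm steps.

>>> step_arm --pt "0 0 1 0 0.6 0" --pt "0 0 0 0 0 0"

```text
time_s: 21.15
ee_pos: [0.547, 0.1914, 0.1066]
eef_rot: [-1.574, 0.0, -1.686]
force: [-9.7, 1.9, 9.0]
grip_width: 0.0144
```

>>> step_arm --pt "0 0 1 0 0.6 0" --pt "0 0 0 0 0 0"

```text
time_s: 21.4
ee_pos: [0.5477, 0.1913, 0.1066]
eef_rot: [-1.575, 0.0, -1.697]
force: [-9.9, 2.2, 8.8]
grip_width: 0.0142
```

```bash
python3 ck.py 22
```

```text
t 21.4 tcp [0.5477 0.1913 0.1066] valve -0.031 r 0.0953 ftool [ -0.9  -8.7 -10.1] yaw -1.697 w 0.0142
fall mm [(44.6, 0.99), (46.9, 0.79)]
```

>>> step_arm --pt "0 0 1 0 0.3 0" --pt "0 0 0 0 0 0"

```text
time_s: 21.7
ee_pos: [0.5485, 0.1913, 0.1066]
eef_rot: [-1.575, 0.0, -1.702]
force: [-12.6, 2.9, 10.3]
grip_width: 0.0148
```

>>> step_arm --pt "0 0 1 0 0.3 0" --pt "0 0 0 0 0 0"

```text
time_s: 21.95
ee_pos: [0.5491, 0.1912, 0.1065]
eef_rot: [-1.576, 0.0, -1.707]
force: [-15.2, 3.5, 11.0]
grip_width: 0.0143
```

```bash
python3 ck.py 23
```

```text
t 21.95 tcp [0.5491 0.1912 0.1065] valve -0.046 r 0.0953 ftool [ -1.4 -10.9 -15.6] yaw -1.707 w 0.0143
fall mm [(44.6, 0.99), (47.7, 0.79)]
```

>>> step_arm --pt "0 0 0 0 0 0" --pt "0 0 0 0 0 0" --pt "0 0 0 0 0 0" --gripper -0.4

```text
time_s: 22.38
ee_pos: [0.5511, 0.1903, 0.1062]
eef_rot: [-1.571, -0.0, -1.706]
force: [0.0, -0.1, 0.0]
grip_width: 0.0283
```

```bash
python3 ck.py 24; python3 - <<'E'
from h import *
snap('wrist','wrist24.png')
for z in (.08,.095): print(onz('wrist4.png',346,239,z),onz('wrist4.png',375,240,z))
E
```

```text
t 22.375 tcp [0.5511 0.1903 0.1062] valve -0.068 r 0.0947 ftool [ 0.1 -0.   0. ] yaw -1.706 w 0.0283
fall mm [(44.6, 0.99), (48.0, 0.75)]
[0.56730491 0.1735849  0.08      ] [0.5990481  0.17159349 0.08      ]
[0.56631842 0.17713905 0.095     ] [0.59671955 0.17523183 0.095     ]
```

View pics/wrist24.png

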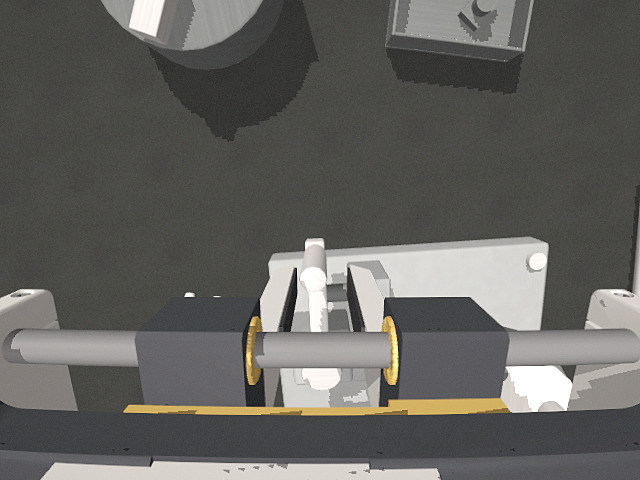

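The jaws are off the knob: it sits at (314,277) with a gap on both sides, and the force reads 0. I'll retreat upward.

>>> step_arm --pt "0 -15 0 0 0 0" --pt "0 -35 0 0 0 0" --pt "0 -45 0 0 0 0" --pt "0 -30 0 0 0 0" --pt "-30 -20 0 0 0 0" --pt "0 0 0 0 0 0" --pt "0 0 0 0 0 0"

```text
time_s: 23.35
ee_pos: [0.5549, 0.2195, 0.2511]
eef_rot: [-1.571, -0.001, -1.706]
force: [0.1, -0.1, -1.2]
grip_width: 0.0283
```

```bash
python3 - <<'E'
from h import *
c,o=snap('wrist','wrist25.png');print(o['time_s'],o['ee_pos'],o['force'])
snap('scene','s_25.png');print(ramz('s_25.png'))
a=cv2.imread('pics/s_25.png')[185:335,275:425]; a=cv2.resize(a,(390,600))
b=cv2.imread('pics/wrist25.png')[180:330,255:355]; b=cv2.resize(b,(400,600),interpolation=cv2.INTER_CUBIC)
cv2.imwrite('pics/fin.png',np.hstack([a,b]))
E
```

```text
23.35 [0.55493459 0.21954629 0.25114518] [ 0.14045689 -0.07810799 -1.16305748]
[(44.6, 0.99), (46.2, 0.8)]
```

View pics/fin.png

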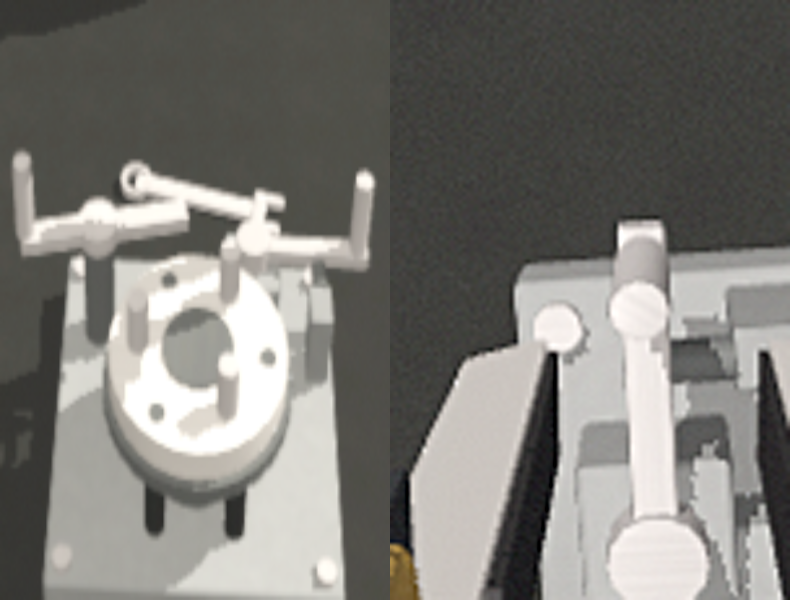

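View pics/wrist25.png

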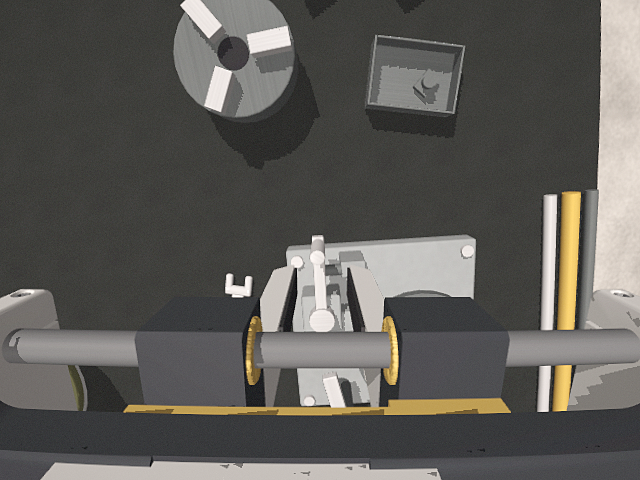

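```bash
python3 - <<'E'
from h import *
k=onz('wrist25.png',317.2,257.5,.145);s=onz('wrist25.png',321.3,320.5,.097);d=k-s
print(k,s,np.hypot(*d[:2]),'valve',np.arctan2(-d[0],d[1])+.068)
k=onz('wrist4.png',319.5,236.5,.145);s=onz('wrist4.png',321.2,309.5,.097);d=k-s
print('before',k,s,'valve',np.arctan2(-d[0],d[1])+.068)
E
```

```text
[0.54631387 0.19204606 0.145     ] [0.53780133 0.09895716 0.097     ] 0.09347730659997228 valve -0.023191642959085143
before [0.53944006 0.19192072 0.145     ] [0.53813215 0.09881572 0.097     ] valve 0.05395328210576185
```

```bash
python3 -c "
from station import job
print(job.hand_in())"
```

```text
the job is handed in; nothing more can be done
None
```

The faceplate is down on its rest pads, the valve is shut and nipped, and the job was handed in at about 23.5 s of the 72 s allowed.

- **Catch:** I swung it about 60° (1.05 rad) from where it stood. The last view shows its arm clear of the plate, and I left it there.
- **Lowering:** I opened the valve in small steps. The ram began to sink at about 0.45 rad, and I held the lever at about 0.51 rad. The fall measured about 9 to 11 mm/s in the camera images.
- **Rest:** The plate stopped after about 45 mm and held still in every picture after that. Its centre lies within 1 pixel (about 2 mm) of where a plate top at 119 mm should appear.
- **Valve:** I shut it, pressed the lever against the seat stop until the wrist force read about 15.6 N at the knob, then let go. The lever sprang back about 2 mm after release. My estimate is that it still sits slightly pressed into the stop (about -0.02 rad, good to roughly 0.02).
- **After letting go:** The arm backed off upwards and the force reading was about zero (1 N at most). I saw no sign that any other bench item had been touched, though I did not measure their positions again.

Two readings disagreed with what I expected:
- **Knob heights:** The cameras put the two knob tops about 10 mm higher than the given sizes suggest. I gripped where either value would work.
- **Vertical force:** While gripping the valve knob, the wrist read 6 to 11 N of vertical force. It vanished on release.

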